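Set the goniometer dial to 120 degrees and lock it

ROBOT

A 7-joint arm with a two-finger parallel gripper is mounted at the origin on a cart in front of the work surface, level with it; the furniture and walls round the work are solid. World frame = base frame: x ahead of the robot, y to its left, z up, the work surface at z = 0. Lengths are in m, angles in rad, forces in N, time in s.
With the tool pointing down it reaches from about 0.425 to 0.925 m from the base axis. Payload 6.8 kg.
Tool frame: the origin (TCP) lies on the centre line of the jaws, within the pads' length; the fingertips stand 14 mm ahead of it and the grasp point (between the pads) lies 5 mm behind it (r.tips_ahead is the distance from the TCP to the fingertips, in m); z points along the fingers, y is the line along which they close (so a half turn about z gives the same grasp; the last joint's range is limited). The gripper opens to 85 mm and grips with 20 to 120 N. Pads are 22 mm wide; open, the fingers measure 114 mm over their backs; the gripper's body (76 mm by 85 mm) begins 54 mm behind the grasp point. The pads swing forward as they close: fully open they stand 13 mm farther back than shut.
Start: joints at [-1.399, 0.477, 0.022, 1.555, -0.011, 1.109, -0.083], TCP at [0.186, 0.649, 0.245] pointing down, gripper open.
Joint ranges: [-2.96, 2.96], [-0.34, 2.1], [-1.41, 1.46], [0.24, 2.44], [-1.37, 4.51], [0.17, 1.92], [-2.96, 2.96]. Speed limits (rad/s): [2.39, 2.39, 3.14, 3.14, 3.14, 3.14, 3.14].

INTERFACE

Orientations are given as a rotation vector (axis times angle).
In Python, from bench import r, eyes gives the robot as it stands.
- The arm moves only by the tool step_arm, never from a script. Its argument "rows" is a list of rows, each a list of 6 numbers: the shift along the world's x, y, z in units of 60 cm (1.0 is 60 cm), then the turn, a rotation vector about the world's x, y, z in units of pi rad (1.0 is pi rad). In form: [[x, y, z, rx, ry, rz], ...]. A call has 1 to 5 rows; each row is the pose to reach, as a shift and turn from the pose commanded when the call began, turning the shorter way round; what a row does not reach only later rows make up. A row lasts 1/12 s, in which the tool goes at most 41.7 mm and 7.16 degrees, less where a joint would pass 70% of its speed; a pose out of reach is approached as far as the arm can. A call with a number of a shift or a turn outside -1 to 1 is refused whole. A call with a gripper value outside its range is refused whole. "jaw" is the closure, from 0 (fully open) to 1 (shut), set as the call begins (left out, the last holds). The fingers move at their own pace and stop on an object; "squeeze" is the grip in N (left out, the last holds). Time passes only in rows, so rows that repeat a pose let the fingers close. It gives the time, the measured TCP pose, the force, the opening and the grip force at its end, in the units of the state.
- r.get_obs(): the state, without advancing time (a new reading comes with each control period).
- eyes.grab_frame(name): name is "scene" or "top" or "wrist"; returns the picture (384x512x3 uint8, red, green, blue); there is no depth.
- eyes.camera_info(name): a dict with "mtx" (3x3 intrinsics, pixels), "extrinsics" (4x4, takes a point from camera to world coordinates); the wrist camera has in their place "tool_from_camera" (4x4, takes a point from camera to tool coordinates, whose origin is the TCP and whose axes are the flange's). Camera axes: x right, y down, z forward; pixel columns grow to the right and rows downward; lengths in m; the calibration is good to about 2 mm. A picture is of the moment at which its call begins: read the wrist's pose just before it. camera_info takes no time and is no camera call.
- r.hand_in(): hands the job in; it is judged then, once.
The state is a dict: "clock": time; "joints": joint angles; "qvel": joint speeds; "tau": joint torques, N m; "tcp_pos": TCP position; "orientation": TCP orientation; "contact_force": force on the tool from outside, world axes, zero at the start; "moment": the same for the moment, N m; "grip_width": finger opening in m; "gripper_force": force on a finger pad.
Only numpy, scipy, OpenCV 4.12 (cv2) and the standard library are available. Lean on these libraries where they do the work, as an engineer would, in place of code of your own. Each camera call takes 0.05 s, during which the arm holds its last target. There are 200 camera calls.

TASK

Set the rotary goniometer stage to 120 degrees: swing its lock lever fully out to release the brake, turn the graduated dial until the line with four dots stands at the index line, then swing the lever back fully home so that the dial is locked at 120. Do not disturb the things standing round it.

Things in the scene. Friction and masses are not known exactly. Their poses are not given: they have to be found in the camera images.
- mount: Goniometer stage, fixed to the bench, yaw up to 0.3 rad: dark steel base plate 16 mm thick carrying dial, index block and lock lever. Origin on the bench, on the dial's vertical axis; the plate reaches 95 mm either way in x, 100 mm to +y, 145 mm to -y. -x is its front (index side), -y its lever side. Dial: bare aluminium disc 160 mm across, top at z = 42 mm.
- dial (a joint): Dial reading in rad (2.094 = 120 degrees); grows as the dial turns counterclockwise seen from above. Stops at -1.75 and 2.8. It starts 110 to 200 degrees short of 120, so it normally needs a regrasp. Released it turns with 0.15 N m of friction and stays where left; with the lever home a brake holds it much harder (about 1.5 N m).
- dial_grip (a point): Middle of the dial's grip bar, on its axis, 66 mm above the bench. The black bar is 70 mm long, 16 mm thick, and stands from z = 42 to 78 mm; its length lies along this point's x axis, which points away from the index at reading 0. Pinch it across its 16 mm from above and turn about its vertical axis.
- lock (a joint): Lock lever angle in rad: 0 fully home (locked; lever lies along the base's side and points to its front), 1.2 fully out (released); it turns counterclockwise seen from above as it opens. Solid stops at both ends; it stays where it is left. It takes about 6 N at the pin to move, about 8 N over the last 0.12 rad before home, where the brake pad meets the dial.
- lock_pin (a point): Middle of the upright black grip pin at the lever's end, 64 mm above the bench. Pin 16 mm across, from z = 39 to 78 mm, 75 mm from the lever's vertical hinge axis.
- lock_hinge (a point): Point on the lever's vertical hinge axis at the height of lock_pin (64 mm); it lies 118 mm to -y of the dial axis in the mount's frame.
- index (a point): White index line on the black index block at the front of the rim, 89 mm from the dial axis, z = 42 mm. The dial has a black line each 10 degrees, a longer one each 30. The zero line has a black wedge at its inner end; clockwise from it (from above) the lines of 30, 60, 90, 120, 150 degrees have a row of 1, 2, 3, 4, 5 dots at their inner end. The line at the index is the reading.
- vial: Bystander: capped glass vial 28 x 28 x 57 mm, origin under its foot.
- beaker: Bystander: glass beaker 45 x 47 x 60 mm, origin under its foot.
- stopper: Bystander: rubber stopper 29 x 29 x 26 mm, origin under its foot.
- pen: Bystander: marker pen lying down, 17 x 127 x 15 mm, along its y axis.

How it is judged:
On the way, in this order (a step that is already met when the one before it is completed fails the run):
1. the lever is swung fully out (value of joint lock above 1 rad), for 0.1 s.
2. with the lever still out, the dial stands at 120 degrees (value of joint lock above 0.9 rad and value of joint dial between 2.042 and 2.147 rad), for 0.3 s.
At the end, for the whole second after the job is handed in: The dial reads 120 degrees within 3 degrees and is at rest, and the lock lever is home (within 0.08 rad of its stop) (value of joint dial between 2.042 and 2.147 rad and value of joint lock below 0.08 rad and velocity of joint dial between -0.02 and 0.02 rad/s); the robot touches nothing.
It fails at once if a bystander is moved more than 30 mm or tipped over (distance of any of vial, stopper, beaker, pen from where it was at the start of the episode above 0.03 m or angle between any of vial, stopper, beaker's own z axis and vertical above 0.6 rad).
It also fails if it takes over 64 s, if anything falls off the work surface, if the arm or the gripper's body presses on something with over 40 N, if the wrist force passes 120 N, or if a joint passes its speed limit or range.

## Working session

There is one attempt and no reset: what is moved stays moved. The work goes in short steps, Python scripts to look and compute and a tool call to move; the robot and the scene stay as the last step left them, time stands still between calls to the robot, and variables do not carry over. Pictures are saved under pics/ and viewed, at most 10 in all, crops included, and the job is handed in when it is done.

Besides the shell and the picture viewer there is one more tool, called after "Request:" as name(argument=value, ...), one argument or row to a line, values as JSON. step_arm: Moves the arm, as the interface text tells. Shifts and turns lie within -1 to 1; 1 stands for 60 cm of shift or pi rad of turn. Its arguments: {"type":"object","properties":{"rows":{"type":"array"},"jaw":{"type":"number"},"squeeze":{"type":"number"}},"required":["rows"]}

```bash
mkdir -p pics; ls; python3 - <<'E'
from bench import r, eyes
import cv2, numpy as np
o=r.get_obs(); print({k:np.round(v,3).tolist() for k,v in o.items()})
for n in("top","scene"):
    im=eyes.grab_frame(n)[:,:,::-1]; cv2.imwrite(f"pics/{n}0.png",im)
    c=eyes.camera_info(n); print(n,np.round(c["mtx"],1).tolist(),np.round(c["extrinsics"],3).tolist())
print(np.round(eyes.camera_info("wrist")["mtx"],1).tolist(),np.round(eyes.camera_info("wrist")["tool_from_camera"],3).tolist(), r.tips_ahead)
E
```

```text
pics
{'clock': 0.0, 'joints': [-1.399, 0.478, 0.022, 1.556, -0.011, 1.109, -0.083], 'qvel': [-0.001, -0.002, 0.001, 0.001, -0.0, 0.001, -0.0], 'tau': [-0.0, -59.645, 1.608, -28.12, 0.012, 0.009, -0.0], 'tcp_pos': [0.186, 0.648, 0.244], 'orientation': [-0.438, -3.111, 0.003], 'contact_force': [-0.25, 0.247, -0.148], 'moment': [-0.038, -0.041, 0.029], 'gripper_force': 0.0, 'grip_width': 0.085}
top [[413.6, 0.0, 253.1], [0.0, 413.6, 199.2], [0.0, 0.0, 1.0]] [[-0.028, -0.991, 0.128, 0.489], [-0.999, 0.031, 0.018, -0.011], [-0.022, -0.127, -0.992, 0.918], [0.0, 0.0, 0.0, 1.0]]
scene [[497.2, 0.0, 254.8], [0.0, 497.2, 196.5], [0.0, 0.0, 1.0]] [[0.631, -0.504, 0.59, -0.008], [-0.776, -0.397, 0.491, -0.531], [-0.013, -0.767, -0.641, 0.734], [0.0, 0.0, 0.0, 1.0]]
[[270.1, 0.0, 255.1], [0.0, 270.1, 189.8], [0.0, 0.0, 1.0]] [[0.001, -0.954, -0.299, 0.076], [1.0, 0.001, 0.001, -0.0], [-0.0, -0.299, 0.954, -0.129], [0.0, 0.0, 0.0, 1.0]] 0.014
```

View pics/top0.png

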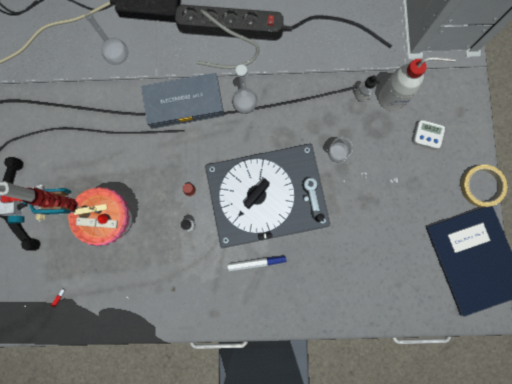

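The top view shows the stage with its dial centre near (257,196), lever pin near (318,216), and index block at (265,236). The beaker is at (340,148), stopper (188,188), vial (188,224), and pen (257,264). I'll enlarge it.

```bash
cat > h.py <<'E'
from bench import r, eyes
import cv2, numpy as np
from scipy.spatial.transform import Rotation as R
def cam(n):
    c=eyes.camera_info(n)
    if n!="wrist": return c["mtx"],np.array(c["extrinsics"])
    o=r.get_obs(); T=np.eye(4); T[:3,:3]=R.from_rotvec(o["orientation"]).as_matrix(); T[:3,3]=o["tcp_pos"]
    return c["mtx"],T@np.array(c["tool_from_camera"])
def w(K,T,u,v,z):
    d=T[:3,:3]@np.linalg.solve(K,[u,v,1.]); return T[:3,3]+d*(z-T[2,3])/d[2]
def px(K,T,p):
    q=K@(T[:3,:3].T@(np.asarray(p)-T[:3,3])); return q[:2]/q[2]
E
python3 - <<'E'
import cv2
im=cv2.imread("pics/top0.png")[140:275,175:355]
cv2.imwrite("pics/c0.png",cv2.resize(im,None,fx=4.4,fy=4.4,interpolation=cv2.INTER_CUBIC))
E
```

```text
(no output)
```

View pics/c0.png

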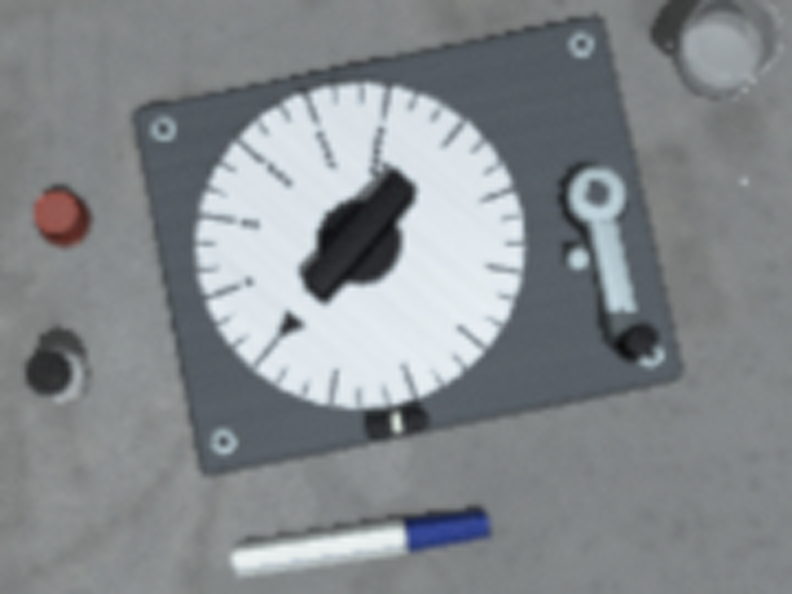

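```bash
python3 - <<'E'
from h import *
K,T=cam("top")
def f(u,v,z): return w(K,T,175+(u+.5)/4.4-.5,140+(v+.5)/4.4-.5,z)
n={}
for k,u,v,z in [("s1",163,128,.016),("s2",581,44,.016),("s3",223,441,.016),("s4",651,354,.016),("centre",360,245,.042),("index",397,420,.042),("zero",258,368,.042),("d120",310,95,.042),("d150",388,90,.042),("hinge",597,193,.04),("pin",638,336,.078),("barA",400,182,.078),("barB",315,288,.078),("vial",55,372,.055),("beaker",720,55,.05),("pen1",235,562,.01),("pen2",488,522,.01),("stopper",62,215,.026)]:
    n[k]=f(u,v,z); print(k,np.round(n[k],3))
a=lambda k:np.degrees(np.arctan2(*(n[k]-n["centre"])[1::-1]))
for k in("index","zero","d120","d150"): print(k,a(k),np.linalg.norm(n[k]-n["centre"]))
E=lambda a,b:np.degrees(np.arctan2(*(n[b]-n[a])[1::-1]))
print(E("s3","s1"),E("s4","s2"),E("s2","s1"),E("s4","s3"),E("barA","barB"),(n["barA"]+n["barB"])/2,np.linalg.norm(n["pin"]-n["hinge"]))
E
```

```text
s1 [0.676 0.095 0.016]
s2 [ 0.713 -0.117  0.016]
s3 [0.518 0.068 0.016]
s4 [ 0.554 -0.145  0.016]
centre [ 0.61  -0.003  0.042]
index [ 0.524 -0.018  0.042]
zero [0.551 0.048 0.042]
d120 [0.685 0.02  0.042]
d150 [ 0.686 -0.019  0.042]
hinge [ 0.632 -0.119  0.04 ]
pin [ 0.558 -0.13   0.078]
barA [ 0.634 -0.023  0.078]
barB [0.585 0.018 0.078]
vial [0.551 0.144 0.055]
beaker [ 0.696 -0.18   0.05 ]
pen1 [0.458 0.064 0.01 ]
pen2 [ 0.474 -0.061  0.01 ]
stopper [0.632 0.145 0.026]
index -169.8598095710726 0.0866785983877187
zero 138.86162332572763 0.07747526997613992
d120 16.578642205612102 0.07845258894232496
d150 -11.836286094659382 0.078080816145261
9.759781759898098 9.864169217796336 99.68764838336614 99.77814000769894 139.82614875611597 [ 0.60960865 -0.00206716  0.078     ] 0.08360816868764528
```

View pics/scene0.png

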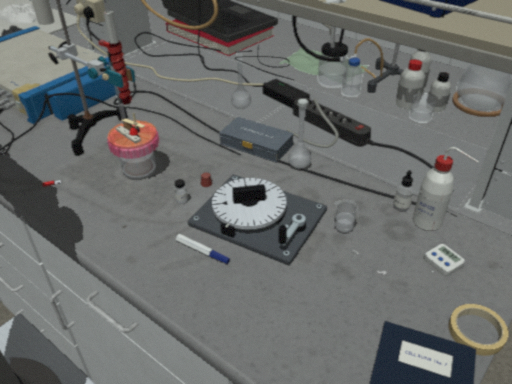

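Scene view: the stage is free-standing, there is a tall retort stand and a cake-topped beaker to the left, and the pin stands upright at (283,235). I'll go round at a small radius, above the objects.

Request:
step_arm(
  rows=[
    [0.057,-0.33,0.05,0,0,-0.19],
    [0.057,-0.33,0.05,0,0,-0.19],
    [0.057,-0.33,0.05,0,0,-0.19],
    [0.057,-0.33,0.05,0,0,-0.19],
    [0.057,-0.33,0.05,0,0,-0.19],
  ],
  jaw=0.3,
  squeeze=40,
)

```text
clock: 0.52
tcp_pos: [0.221, 0.4478, 0.275]
orientation: [1.343, 2.84, -0.002]
contact_force: [0.1, 0.3, 0.1]
grip_width: 0.0599
gripper_force: 0.0
```

Request:
step_arm(
  rows=[
    [0.22,-0.15,0,0,0,-0.19],
    [0.22,-0.15,0,0,0,-0.19],
    [0.22,-0.15,0,0,0,-0.19],
    [0.22,-0.15,0,0,0,-0.19],
    [0.22,-0.15,0,0,0,-0.19],
  ],
)

```text
clock: 0.93
tcp_pos: [0.3587, 0.355, 0.2756]
orientation: [2.128, 2.307, 0.001]
contact_force: [0.6, -0.6, 0.7]
grip_width: 0.0595
gripper_force: 0.0
```

Request:
step_arm(
  rows=[
    [0.16,-0.3,0,0,0,-0.19],
    [0.16,-0.3,0,0,0,-0.19],
    [0.16,-0.3,0,0,0,-0.19],
    [0.16,-0.3,0,0,0,-0.19],
    [0.16,-0.3,0,0,0,-0.19],
  ],
)

```text
clock: 1.35
tcp_pos: [0.4491, 0.1781, 0.2753]
orientation: [-2.707, -1.593, 0.0]
contact_force: [0.6, 0.5, 0.4]
grip_width: 0.0596
gripper_force: 0.0
```

Request:
step_arm(
  rows=[
    [0.1,-0.3,0,0,0,-0.19],
    [0.1,-0.3,0,0,0,-0.19],
    [0.1,-0.3,0,0,0,-0.19],
    [0.1,-0.3,0,0,0,-0.19],
    [0.1,-0.3,0,0,0,-0.19],
  ],
)

```text
clock: 1.77
tcp_pos: [0.509, -0.0043, 0.2756]
orientation: [3.056, 0.721, 0.001]
contact_force: [-0.4, -0.7, 0.1]
grip_width: 0.0598
gripper_force: 0.0
```

Request:
step_arm(
  rows=[
    [0.07,-0.22,-0.13,0,0,-0.09],
    [0.07,-0.22,-0.13,0,0,-0.09],
    [0.07,-0.22,-0.13,0,0,-0.09],
    [0.07,-0.22,-0.13,0,0,-0.09],
    [0.07,-0.22,-0.13,0,0,-0.09],
  ],
)

```text
clock: 2.18
tcp_pos: [0.5489, -0.138, 0.1944]
orientation: [3.124, 0.287, -0.007]
contact_force: [0.0, -1.5, 0.6]
grip_width: 0.0595
gripper_force: 0.0
```

```bash
python3 - <<'E'
from h import *
o=r.get_obs(); print({k:np.round(o[k],3).tolist() for k in("joints","tcp_pos","orientation","qvel")})
K,T=cam("wrist"); im=eyes.grab_frame("wrist")[:,:,::-1]
np.savez("w1.npz",K=K,T=T); cv2.imwrite("pics/w1.png",cv2.resize(im,(768,576),interpolation=cv2.INTER_CUBIC))
for p in([.556,-.132,.078],[.630,-.119,.04],[.61,-.003,.042]): print((px(K,T,p)+.5)*1.5)
E
```

```text
{'joints': [-0.458, 0.446, 0.777, 1.908, -0.376, 0.943, -0.891], 'tcp_pos': [0.549, -0.138, 0.194], 'orientation': [3.124, 0.287, -0.007], 'qvel': [-0.08, -0.063, -0.02, 0.007, 0.033, 0.057, -0.104]}
[374.60107412 272.33794459]
[375.94676831 147.52173168]
[196.14015358 144.91670917]
```

View pics/w1.png

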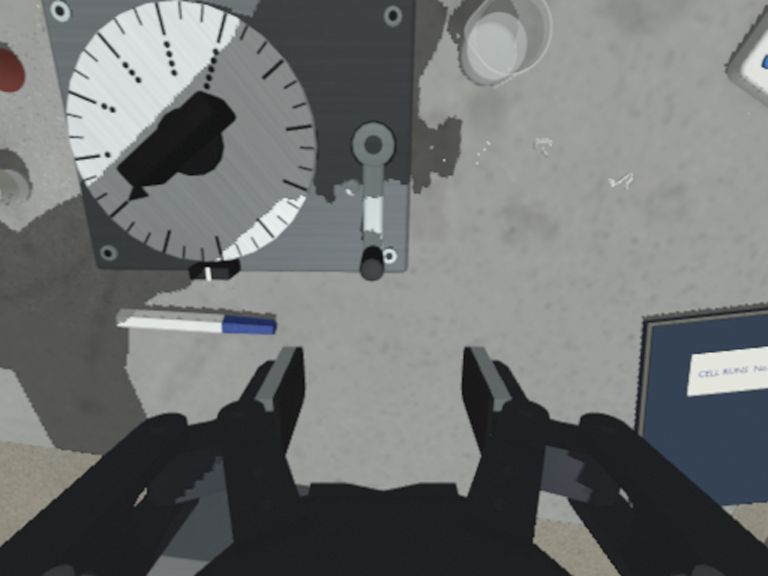

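Wrist view: the pin top is at (372,269), the hinge at (373,145), and the fingers straddle that column. This agrees with my estimate to 2 mm, so I'm descending onto the pin.

Request:
step_arm(
  rows=[
    [0.013,0,0,0,0,0],
    [0.013,0,-0.05,0,0,0],
    [0.013,0,-0.1,0,0,0],
    [0.013,0,-0.13,0,0,0],
    [0.013,0,-0.13,0,0,0],
  ],
  jaw=0.45,
)

```text
clock: 2.65
tcp_pos: [0.5571, -0.1281, 0.1164]
orientation: [-3.124, -0.306, 0.008]
contact_force: [-1.7, 0.7, 0.9]
grip_width: 0.0473
gripper_force: 0.0
```

Request:
step_arm(
  rows=[
    [0,0,0,0,0,0],
    [0,0,0,0,0,0],
  ],
)

```text
clock: 2.82
tcp_pos: [0.5598, -0.1305, 0.1209]
orientation: [3.127, 0.303, 0.004]
contact_force: [0.2, -0.9, -0.1]
grip_width: 0.0464
gripper_force: 0.0
```

Request:
step_arm(
  rows=[
    [-0.003,0,-0.03,0,0,0],
    [-0.003,0,-0.06,0,0,0],
    [-0.003,0,-0.09,0,0,0],
    [-0.003,0,-0.098,0,0,0],
    [-0.003,0,-0.098,0,0,0],
  ],
)

```text
clock: 3.23
tcp_pos: [0.5569, -0.1309, 0.0609]
orientation: [-3.127, -0.301, -0.0]
contact_force: [-0.2, 0.7, -0.1]
grip_width: 0.0472
gripper_force: 0.0
```

Request:
step_arm(
  rows=[
    [0,0,0,0,0,0],
    [0,0,0,0,0,0],
    [0,0,0,0,0,0],
    [0,0,0,0,0,0],
    [0,0,0,0,0,0],
  ],
  jaw=1,
  squeeze=40,
)

```text
clock: 3.65
tcp_pos: [0.5575, -0.1311, 0.062]
orientation: [-3.127, -0.3, -0.003]
contact_force: [-1.6, 1.8, 6.6]
grip_width: 0.0145
gripper_force: 38.8
```

Request:
step_arm(
  rows=[
    [0,0,0,0,0,0],
    [0,0,0,0,0,0],
    [0,0,0,0,0,0],
  ],
)

```text
clock: 3.9
tcp_pos: [0.5575, -0.1311, 0.062]
orientation: [-3.127, -0.3, -0.003]
contact_force: [-1.3, 0.5, 6.8]
grip_width: 0.0146
gripper_force: 38.8
```

```bash
python3 - <<'E'
import numpy as np
f=lambda a:np.array([.075*np.cos(np.radians(190+a)),.075*np.sin(np.radians(190+a))])/.6
for s in(0,23.3,46.6):
    print([[*np.round(f(s+4.66*k)-f(s),4),0,0,0,round(4.66*k/180,4)] for k in range(1,6)])
print(np.round(f(69.9)*.6+[.632,-.1175],4))
E
```

```text
[[np.float64(0.0022), np.float64(-0.0099), 0, 0, 0, 0.0259], [np.float64(0.0051), np.float64(-0.0196), 0, 0, 0, 0.0518], [np.float64(0.0089), np.float64(-0.0291), 0, 0, 0, 0.0777], [np.float64(0.0134), np.float64(-0.0382), 0, 0, 0, 0.1036], [np.float64(0.0186), np.float64(-0.0469), 0, 0, 0, 0.1294]]
[[np.float64(0.0059), np.float64(-0.0083), 0, 0, 0, 0.0259], [np.float64(0.0125), np.float64(-0.016), 0, 0, 0, 0.0518], [np.float64(0.0197), np.float64(-0.0232), 0, 0, 0, 0.0777], [np.float64(0.0274), np.float64(-0.0298), 0, 0, 0, 0.1036], [np.float64(0.0357), np.float64(-0.0357), 0, 0, 0, 0.1294]]
[[np.float64(0.0087), np.float64(-0.0052), 0, 0, 0, 0.0259], [np.float64(0.0178), np.float64(-0.0098), 0, 0, 0, 0.0518], [np.float64(0.0272), np.float64(-0.0135), 0, 0, 0, 0.0777], [np.float64(0.037), np.float64(-0.0165), 0, 0, 0, 0.1036], [np.float64(0.0469), np.float64(-0.0187), 0, 0, 0, 0.1294]]
[ 0.6188 -0.1913]
```

Request:
step_arm(
  rows=[
    [0.0022,-0.0099,0,0,0,0.026],
    [0.0051,-0.0196,0,0,0,0.052],
    [0.0089,-0.0291,0,0,0,0.078],
    [0.0134,-0.0382,0,0,0,0.104],
    [0.0186,-0.0469,0,0,0,0.129],
  ],
)

```text
clock: 4.32
tcp_pos: [0.5686, -0.1584, 0.062]
orientation: [-2.999, -0.93, -0.003]
contact_force: [-1.5, 4.3, 5.8]
grip_width: 0.0151
gripper_force: 39.0
```

Request:
step_arm(
  rows=[
    [0.0059,-0.0083,0,0,0,0.026],
    [0.0125,-0.016,0,0,0,0.052],
    [0.0197,-0.0232,0,0,0,0.078],
    [0.0274,-0.0298,0,0,0,0.104],
    [0.0357,-0.0357,0,0,0,0.129],
  ],
)

```text
clock: 4.73
tcp_pos: [0.59, -0.1795, 0.062]
orientation: [-2.751, -1.514, -0.003]
contact_force: [-3.0, 3.9, 7.5]
grip_width: 0.0145
gripper_force: 39.0
```

Request:
step_arm(
  rows=[
    [0.0087,-0.0052,0,0,0,0.026],
    [0.0178,-0.0098,0,0,0,0.052],
    [0.0272,-0.0135,0,0,0,0.078],
    [0.037,-0.0165,0,0,0,0.104],
    [0.0469,-0.0187,0,0,0,0.129],
  ],
)

```text
clock: 5.15
tcp_pos: [0.6164, -0.1903, 0.0618]
orientation: [-2.388, -2.035, 0.0]
contact_force: [-23.7, 9.8, 23.5]
grip_width: 0.0146
gripper_force: 41.5
```

Request:
step_arm(
  rows=[
    [0,0,0,0,0,0],
    [0,0,0,0,0,0],
    [0,0,0,0,0,0],
  ],
)

```text
clock: 5.4
tcp_pos: [0.6161, -0.19, 0.0619]
orientation: [-2.391, -2.03, -0.0]
contact_force: [-7.1, 5.7, 12.3]
grip_width: 0.0148
gripper_force: 39.8
```

Request:
step_arm(
  rows=[
    [0,0,0,0,0,0],
    [0,0,0,0,0,0],
    [0,0,0,0,0,0],
    [0,0,0.02,0,0,0],
    [0,0,0.06,0,0,0],
  ],
  jaw=0.5,
)

```text
clock: 5.82
tcp_pos: [0.6154, -0.1916, 0.0948]
orientation: [-2.393, -2.03, 0.006]
contact_force: [-0.4, -0.4, -0.1]
grip_width: 0.0427
gripper_force: 0.0
```

Request:
step_arm(
  rows=[
    [0,0,0.06,0,0,0],
    [0,0,0.12,0,0,-0.03],
    [0,0.05,0.14,0,0,-0.06],
    [0,0.1,0.14,0,0,-0.1],
    [0,0.15,0.14,0,0,-0.14],
  ],
)

```text
clock: 6.23
tcp_pos: [0.6183, -0.1021, 0.1833]
orientation: [2.784, 1.45, 0.006]
contact_force: [1.3, 1.2, -0.7]
grip_width: 0.0425
gripper_force: 0.0
```

Request:
step_arm(
  rows=[
    [-0.003,0.05,0,0,0,-0.038],
    [-0.007,0.1,0,0,0,-0.076],
    [-0.01,0.14,0,0,0,-0.114],
    [-0.01,0.163,0,0,0,-0.152],
    [-0.01,0.163,0,0,0,-0.19],
  ],
)

```text
clock: 6.65
tcp_pos: [0.6117, 0.0009, 0.1812]
orientation: [-3.085, -0.58, -0.001]
contact_force: [0.7, 0.3, -0.1]
grip_width: 0.0422
gripper_force: 0.0
```

Request:
step_arm(
  rows=[
    [0,0,0,0,0,-0.038],
    [0,0,0,0,0,-0.076],
    [0,0,0,0,0,-0.114],
    [0,0,0,0,0,-0.152],
    [0,0,0,0,0,-0.19],
  ],
)

```text
clock: 7.07
tcp_pos: [0.6116, -0.0043, 0.1816]
orientation: [-3.12, 0.362, -0.002]
contact_force: [-0.3, -0.5, 0.3]
grip_width: 0.0429
gripper_force: 0.0
```

Request:
step_arm(
  rows=[
    [0,0,0,0,0,-0.038],
    [0,0,0,0,0,-0.076],
    [0,0,0,0,0,-0.114],
    [0,0,0,0,0,-0.15],
    [0,0,0,0,0,-0.15],
  ],
)

```text
clock: 7.48
tcp_pos: [0.6116, -0.0041, 0.1812]
orientation: [2.951, -1.077, 0.001]
contact_force: [0.2, 0.8, 0.3]
grip_width: 0.0426
gripper_force: 0.0
```

Request:
step_arm(
  rows=[
    [0,0,0,0,0,0],
    [0,0,0,0,0,0],
  ],
)

```text
clock: 7.65
tcp_pos: [0.6115, -0.0042, 0.1809]
orientation: [-2.955, 1.067, -0.001]
contact_force: [1.0, 0.8, -0.3]
grip_width: 0.0427
gripper_force: 0.0
```

```bash
python3 - <<'E'
from h import *
o=r.get_obs(); print({k:np.round(o[k],3).tolist() for k in("joints","tcp_pos","orientation")})
p=o["orientation"]; print("ytool",2*np.degrees(np.arctan2(p[1],p[0]))-90)
K,T=cam("wrist"); im=eyes.grab_frame("wrist")[:,:,::-1]
cv2.imwrite("pics/w2.png",cv2.resize(im,(768,576),interpolation=cv2.INTER_CUBIC))
for p in([.611,-.002,.078],[.556,-.132,.078],[.630,-.119,.04],[.61,-.003,.042]): print((px(K,T,p)+.5)*1.5)
E
```

```text
{'joints': [-0.705, 0.58, 0.863, 1.816, -0.522, 0.989, -1.889], 'tcp_pos': [0.611, -0.004, 0.181], 'orientation': [-2.955, 1.067, -0.001]}
ytool 230.2919697893263
[381.20039195 295.20720158]
[616.5338282  228.19428297]
[505.38055493 141.30797977]
[383.59781175 278.79968625]
```

View pics/w2.png

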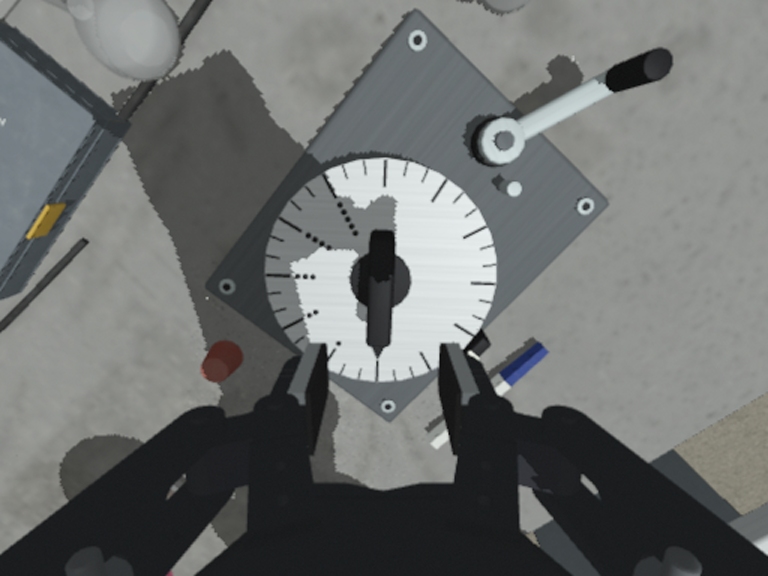

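Wrist view: the lever is out (pin at 655,62), and the bar is centred at (380,291) between the fingers and vertical in the image, as predicted. I'm descending, gripping, and turning.

Request:
step_arm(
  rows=[
    [0,0.003,-0.05,0,0,0],
    [0,0.003,-0.1,0,0,0],
    [0,0.003,-0.15,0,0,0],
    [0,0.003,-0.18,0,0,0],
    [0,0.003,-0.2,0,0,0],
  ],
)

```text
clock: 8.12
tcp_pos: [0.6103, -0.0022, 0.0586]
orientation: [2.954, -1.069, -0.004]
contact_force: [-7.9, 4.2, 46.3]
grip_width: 0.0427
gripper_force: 25.5
```

Request:
step_arm(
  rows=[
    [0,0,0,0,0,0],
    [0,0,0,0,0,0],
    [0,0,0,0,0,0],
    [0,0,0,0,0,0],
    [0,0,0,0,0,0],
  ],
  jaw=1,
  squeeze=60,
)

```text
clock: 8.53
tcp_pos: [0.6111, -0.0016, 0.0584]
orientation: [2.953, -1.068, -0.0]
contact_force: [8.8, 0.3, -26.0]
grip_width: 0.0374
gripper_force: 62.9
```

Request:
step_arm(
  rows=[
    [0,0,0,0,0,0],
    [0,0,0,0,0,0],
    [0,0,0,0,0,0],
  ],
)

```text
clock: 8.78
tcp_pos: [0.6111, -0.0016, 0.0585]
orientation: [2.953, -1.068, -0.0]
contact_force: [8.9, 0.3, -27.2]
grip_width: 0.0372
gripper_force: 62.9
```

Request:
step_arm(
  rows=[
    [0,0,0,0,0,0.02],
    [0,0,0,0,0,0.04],
    [0,0,0,0,0,0.06],
    [0,0,0,0,0,0.08],
    [0,0,0,0,0,0.1],
  ],
)

```text
clock: 9.2
tcp_pos: [0.6113, -0.0014, 0.0584]
orientation: [3.085, -0.588, -0.0]
contact_force: [9.0, 2.5, -28.0]
grip_width: 0.0373
gripper_force: 62.9
```

The 37 mm width shows that the pads are on the round hub below the bar. I'll open, rise 9 mm and grip again.

Request:
step_arm(
  rows=[
    [0,0,0,0,0,0],
    [0,0,0,0,0,0],
    [0,0,0.008,0,0,0],
    [0,0,0.015,0,0,0],
    [0,0,0.015,0,0,0],
  ],
  jaw=0.4,
)

```text
clock: 9.62
tcp_pos: [0.6124, -0.0029, 0.0714]
orientation: [-3.084, 0.598, -0.004]
contact_force: [0.4, 0.1, -0.0]
grip_width: 0.0512
gripper_force: 0.0
```

Request:
step_arm(
  rows=[
    [0,0,0,0,0,0],
    [0,0,0,0,0,0],
    [0,0,0,0,0,0],
    [0,0,0,0,0,0],
    [0,0,0,0,0,0],
  ],
  jaw=1,
)

```text
clock: 10.03
tcp_pos: [0.6117, -0.0015, 0.0699]
orientation: [-3.083, 0.595, -0.0]
contact_force: [-1.1, 2.6, 4.3]
grip_width: 0.015
gripper_force: 58.7
```

Request:
step_arm(
  rows=[
    [0,0,0,0,0,0],
    [0,0,0,0,0,0],
    [0,0,0,0,0,0],
  ],
)

```text
clock: 10.28
tcp_pos: [0.6117, -0.0015, 0.0699]
orientation: [-3.083, 0.595, -0.0]
contact_force: [-1.4, 3.5, 5.3]
grip_width: 0.0152
gripper_force: 58.7
```

Request:
step_arm(
  rows=[
    [0,0,0,0,0,0.032],
    [0,0,0,0,0,0.064],
    [0,0,0,0,0,0.096],
    [0,0,0,0,0,0.128],
    [0,0,0,0,0,0.16],
  ],
)

```text
clock: 10.7
tcp_pos: [0.6118, -0.0008, 0.0699]
orientation: [-3.133, -0.198, -0.001]
contact_force: [-1.3, 4.8, 4.5]
grip_width: 0.0146
gripper_force: 58.9
```

Request:
step_arm(
  rows=[
    [0,0,0,0,0,0.032],
    [0,0,0,0,0,0.064],
    [0,0,0,0,0,0.096],
    [0,0,0,0,0,0.128],
    [0,0,0,0,0,0.16],
  ],
)

```text
clock: 11.12
tcp_pos: [0.6116, -0.0002, 0.0699]
orientation: [-2.985, -0.971, -0.002]
contact_force: [-1.1, 5.7, 5.3]
grip_width: 0.0151
gripper_force: 59.1
```

Request:
step_arm(
  rows=[
    [0,0,0,0,0,0.032],
    [0,0,0,0,0,0.064],
    [0,0,0,0,0,0.096],
    [0,0,0,0,0,0.128],
    [0,0,0,0,0,0.16],
  ],
)

```text
clock: 11.53
tcp_pos: [0.6111, 0.0003, 0.0699]
orientation: [-2.649, -1.683, -0.002]
contact_force: [-4.0, 6.3, 7.3]
grip_width: 0.015
gripper_force: 59.3
```

Request:
step_arm(
  rows=[
    [0,0,0,0,0,0.032],
    [0,0,0,0,0,0.064],
    [0,0,0,0,0,0.096],
    [0,0,0,0,0,0.128],
    [0,0,0,0,0,0.16],
  ],
)

```text
clock: 11.95
tcp_pos: [0.6104, 0.0004, 0.0699]
orientation: [-2.147, -2.289, -0.001]
contact_force: [-5.6, 7.2, 9.0]
grip_width: 0.015
gripper_force: 59.5
```

Request:
step_arm(
  rows=[
    [0,0,0,0,0,0.032],
    [0,0,0,0,0,0.064],
    [0,0,0,0,0,0.096],
    [0,0,0,0,0,0.128],
    [0,0,0,0,0,0.16],
  ],
)

```text
clock: 12.37
tcp_pos: [0.6098, 0.0002, 0.0698]
orientation: [-1.51, -2.75, -0.001]
contact_force: [-7.4, 6.3, 9.6]
grip_width: 0.0149
gripper_force: 59.7
```

Request:
step_arm(
  rows=[
    [0,0,0,0,0,0.015],
    [0,0,0,0,0,0.03],
    [0,0,0,0,0,0.042],
    [0,0,0,0,0,0.042],
    [0,0,0,0,0,0.042],
  ],
)

```text
clock: 12.78
tcp_pos: [0.6097, 0.0001, 0.0699]
orientation: [-1.331, -2.841, -0.001]
contact_force: [-8.4, 5.8, 10.8]
grip_width: 0.0149
gripper_force: 59.5
```

```bash
python3 - <<'E'
from h import *
o=r.get_obs(); print({k:np.round(o[k],3).tolist() for k in("joints","tcp_pos","orientation")})
p=o["orientation"]; print("ytool",2*np.degrees(np.arctan2(p[1],p[0]))-90)
for n in("wrist","top"):
    cv2.imwrite(f"pics/{n}3.png",eyes.grab_frame(n)[:,:,::-1])
a=cv2.resize(cv2.imread("pics/wrist3.png")[:230],None,fx=1.5,fy=1.5,interpolation=cv2.INTER_CUBIC)
cv2.imwrite("pics/w3.png",a)
E
```

```text
{'joints': [-0.071, 0.582, -0.04, 1.843, 0.029, 0.72, 0.568], 'tcp_pos': [0.61, 0.0, 0.07], 'orientation': [-1.331, -2.841, -0.001]}
ytool -320.2118971323737
```

View pics/w3.png

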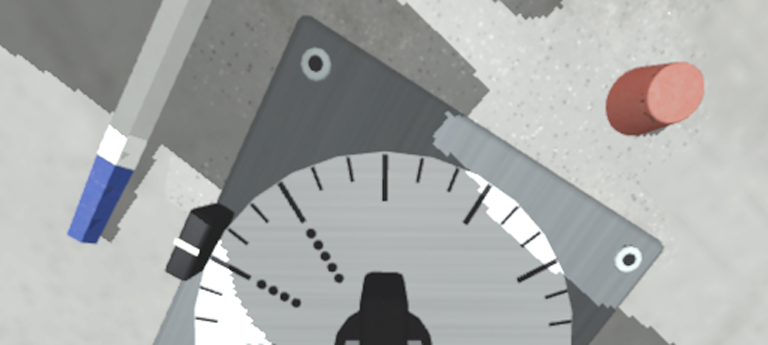

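Wrist view: the four-dot line (250,278)-(212,258) looks continuous with the white index line (174,240)-(200,252). Checking it by number.

```bash
python3 - <<'E'
from h import *
K,T=cam("wrist")
g=lambda u,v:w(K,T,(u+.5)/1.5-.5,(v+.5)/1.5-.5,.042)[:2]
c=np.array([.6105,-.0005])
# 150-line, 120-line, 90.. lines; index
P={"120in":(250,278),"120out":(212,258),"dot":(296,303),"i_in":(200,252),"i_out":(174,240),"150in":(304,221),"150out":(281,183),"180in":(385,200),"180out":(385,154)}
for k,p in P.items():
    q=g(*p); d=q-c; print(k,np.round(q,4),round(np.degrees(np.arctan2(d[1],d[0]))%360,2),round(np.hypot(*d),4))
a=cv2.imread("pics/wrist3.png")[120:230,90:230]
cv2.imwrite("pics/w3c.png",cv2.resize(a,None,fx=5,fy=5,interpolation=cv2.INTER_CUBIC))
E
```

```text
120in [ 0.5496 -0.0116] 190.29 0.0619
120out [ 0.5333 -0.0144] 190.19 0.0785
dot [ 0.5702 -0.0083] 190.99 0.041
i_in [ 0.5283 -0.0154] 190.24 0.0835
i_out [ 0.5179 -0.0178] 190.57 0.0942
150in [0.5526 0.0209] 159.69 0.0617
150out [0.5374 0.0269] 159.46 0.078
180in [0.5716 0.0472] 129.21 0.0615
180out [0.5609 0.06  ] 129.36 0.0782
```

View pics/w3c.png

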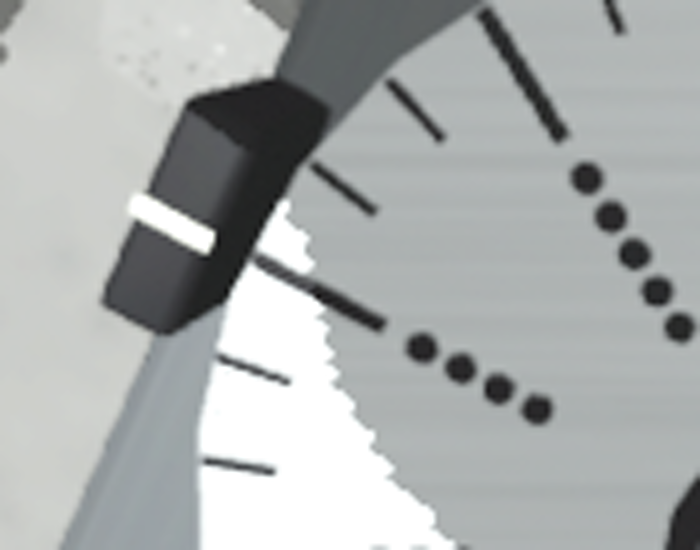

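Aligned within half a degree: the line's extension meets the index line. Now I'll release and go to the lever pin.

Request:
step_arm(
  rows=[
    [0,0,0,0,0,0],
    [0,0,0,0,0,0],
    [0,0,0,0,0,0],
    [0,0,0.03,0,0,0],
    [0,0,0.07,0,0,0],
  ],
  jaw=0.55,
)

```text
clock: 13.3
tcp_pos: [0.6096, -0.0032, 0.1096]
orientation: [-1.335, -2.839, 0.004]
contact_force: [0.9, 0.3, 0.5]
grip_width: 0.0384
gripper_force: 0.0
```

Request:
step_arm(
  rows=[
    [0,0,0.06,0,0,-0.03],
    [0,-0.03,0.1,0,0,-0.06],
    [0,-0.09,0.1,0,0,-0.09],
    [0,-0.15,0.1,0,0,-0.12],
    [0,-0.2,0.1,0,0,-0.15],
  ],
)

```text
clock: 13.72
tcp_pos: [0.6114, -0.1257, 0.1723]
orientation: [1.969, 2.445, -0.0]
contact_force: [1.1, -0.5, -0.7]
grip_width: 0.0383
gripper_force: 0.0
```

Request:
step_arm(
  rows=[
    [0.003,-0.05,0,0,0,-0.03],
    [0.006,-0.09,0,0,0,-0.06],
    [0.008,-0.115,0,0,0,-0.09],
    [0.008,-0.115,0,0,0,-0.12],
    [0.008,-0.115,0,0,0,-0.123],
  ],
)

```text
clock: 14.13
tcp_pos: [0.6157, -0.1937, 0.1712]
orientation: [2.404, 2.022, -0.002]
contact_force: [0.0, 1.6, -0.6]
grip_width: 0.0387
gripper_force: 0.0
```

Request:
step_arm(
  rows=[
    [0,0,0,0,0,0],
    [0,0,0,0,0,0],
  ],
)

```text
clock: 14.3
tcp_pos: [0.6162, -0.1906, 0.1712]
orientation: [-2.393, -2.034, 0.0]
contact_force: [0.4, 0.3, 0.6]
grip_width: 0.0389
gripper_force: 0.0
```

```bash
python3 - <<'E'
from h import *
o=r.get_obs(); print({k:np.round(o[k],4).tolist() for k in("joints","tcp_pos","orientation")})
p=o["orientation"]; print("ytool",2*np.degrees(np.arctan2(p[1],p[0]))-90)
K,T=cam("wrist"); im=eyes.grab_frame("wrist")[:,:,::-1]
cv2.imwrite("pics/w4.png",cv2.resize(im,(768,576),interpolation=cv2.INTER_CUBIC))
for p in([.616,-.190,.078],[.524,-.018,.042],[.696,-.18,.06]): print((px(K,T,p)+.5)*1.5)
E
```

```text
{'joints': [0.0557, 0.5062, 0.2033, 1.7105, -0.1221, 0.9376, 0.1449], 'tcp_pos': [0.6162, -0.1906, 0.1712], 'orientation': [-2.3932, -2.0345, 0.0]}
ytool -369.26478989572735
[381.89579005 295.23087874]
[166.56018821   7.34666999]
[509.68056611 250.14079222]
```

View pics/w4.png

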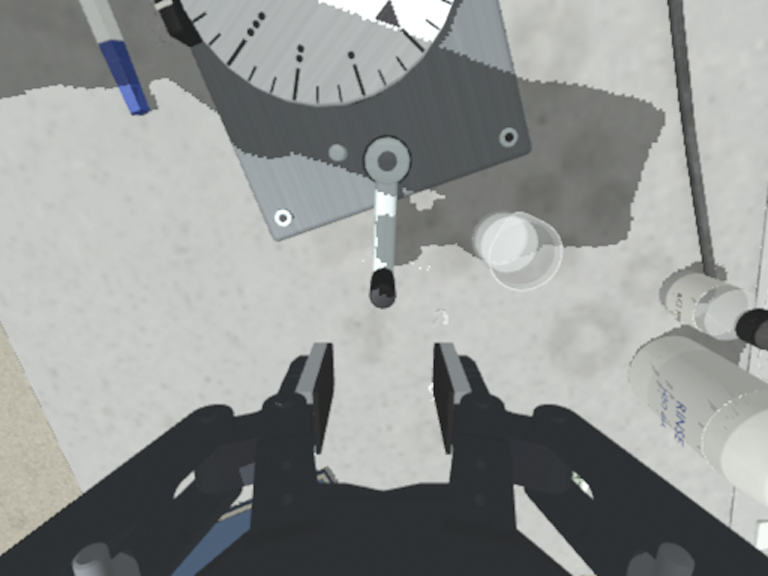

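Wrist view: the pin top is at (382,293), as predicted (382,295), between the fingers and clear of the beaker. I'm working out the return arc.

```bash
python3 - <<'E'
import numpy as np
f=lambda a:np.array([.075*np.cos(np.radians(258-a)),.075*np.sin(np.radians(258-a))])/.6
for s in(0,22.5,45):
    print([[*np.round(f(s+4.5*k)-f(s),4).tolist(),round(-4.5*k/180,4)] for k in range(1,6)])
print([[*np.round(f(67.5+k)-f(67.5),4).tolist()] for k in (1,2,3,4,5)], f(67.5)*.6+[.632,-.1175])
E
```

```text
[[-0.0095, 0.0024, -0.025], [-0.0188, 0.0056, -0.05], [-0.0278, 0.0094, -0.075], [-0.0365, 0.014, -0.1], [-0.0448, 0.0193, -0.125]]
[[-0.0079, 0.0059, -0.025], [-0.0152, 0.0123, -0.05], [-0.0221, 0.0194, -0.075], [-0.0284, 0.0269, -0.1], [-0.034, 0.0349, -0.125]]
[[-0.005, 0.0084, -0.025], [-0.0094, 0.0172, -0.05], [-0.013, 0.0264, -0.075], [-0.0159, 0.0357, -0.1], [-0.0181, 0.0453, -0.125]]
[[-0.0004, 0.0021], [-0.0007, 0.0043], [-0.001, 0.0065], [-0.0013, 0.0086], [-0.0015, 0.0108]] [ 0.55825588 -0.13116766]
```

Request:
step_arm(
  rows=[
    [0,0,-0.05,0,0,0],
    [0,0,-0.1,0,0,0],
    [0,0,-0.15,0,0,0],
    [0,0,-0.18,0,0,0],
    [0,0,-0.18,0,0,0],
  ],
)

```text
clock: 14.77
tcp_pos: [0.6132, -0.1896, 0.0592]
orientation: [-2.39, -2.03, 0.007]
contact_force: [-0.9, 0.6, 0.3]
grip_width: 0.0384
gripper_force: 0.0
```

Request:
step_arm(
  rows=[
    [0,0,0,0,0,0],
    [0,0,0,0,0,0],
    [0,0,0,0,0,0],
    [0,0,0,0,0,0],
    [0,0,0,0,0,0],
  ],
  jaw=1,
  squeeze=50,
)

```text
clock: 15.18
tcp_pos: [0.6158, -0.1912, 0.0647]
orientation: [-2.397, -2.03, -0.0]
contact_force: [-5.4, 1.3, 4.6]
grip_width: 0.0141
gripper_force: 49.1
```

Request:
step_arm(
  rows=[
    [0,0,0,0,0,0],
    [0,0,0,0,0,0],
  ],
)

```text
clock: 15.35
tcp_pos: [0.6159, -0.1912, 0.0648]
orientation: [-2.397, -2.03, -0.0]
contact_force: [-5.3, 1.8, 4.0]
grip_width: 0.0147
gripper_force: 49.1
```

Request:
step_arm(
  rows=[
    [-0.0095,0.0024,0,0,0,-0.025],
    [-0.0188,0.0056,0,0,0,-0.05],
    [-0.0278,0.0094,0,0,0,-0.075],
    [-0.0365,0.014,0,0,0,-0.1],
    [-0.0448,0.0193,0,0,0,-0.125],
  ],
)

```text
clock: 15.77
tcp_pos: [0.5904, -0.1809, 0.0648]
orientation: [2.747, 1.518, 0.003]
contact_force: [0.4, -1.4, -2.2]
grip_width: 0.0142
gripper_force: 49.1
```

Request:
step_arm(
  rows=[
    [-0.0079,0.0059,0,0,0,-0.025],
    [-0.0152,0.0123,0,0,0,-0.05],
    [-0.0221,0.0194,0,0,0,-0.075],
    [-0.0284,0.0269,0,0,0,-0.1],
    [-0.034,0.0349,0,0,0,-0.125],
  ],
)

```text
clock: 16.18
tcp_pos: [0.569, -0.1607, 0.0648]
orientation: [2.991, 0.952, 0.002]
contact_force: [-3.3, -2.5, 1.5]
grip_width: 0.0143
gripper_force: 49.5
```

Request:
step_arm(
  rows=[
    [-0.005,0.0084,0,0,0,-0.025],
    [-0.0094,0.0172,0,0,0,-0.05],
    [-0.013,0.0264,0,0,0,-0.075],
    [-0.0159,0.0357,0,0,0,-0.1],
    [-0.0181,0.0453,0,0,0,-0.125],
  ],
)

```text
clock: 16.6
tcp_pos: [0.5571, -0.1335, 0.0647]
orientation: [3.12, 0.349, -0.001]
contact_force: [-7.6, -3.9, 4.7]
grip_width: 0.0147
gripper_force: 50.0
```

Request:
step_arm(
  rows=[
    [-0.0004,0.002,0,0,0,0],
    [-0.0007,0.004,0,0,0,0],
    [-0.001,0.0065,0,0,0,0],
    [-0.001,0.0065,0,0,0,0],
    [-0.001,0.0065,0,0,0,0],
  ],
)

```text
clock: 17.02
tcp_pos: [0.5565, -0.131, 0.0647]
orientation: [3.119, 0.352, 0.0]
contact_force: [-6.4, -6.0, 4.2]
grip_width: 0.0141
gripper_force: 49.9
```

Request:
step_arm(
  rows=[
    [0,0.002,0,0,0,0],
    [0,0.004,0,0,0,0],
    [0,0.006,0,0,0,0],
    [0,0.006,0,0,0,0],
  ],
)

```text
clock: 17.35
tcp_pos: [0.5564, -0.1299, 0.0648]
orientation: [3.116, 0.348, 0.001]
contact_force: [-7.6, -12.1, 1.9]
grip_width: 0.0142
gripper_force: 49.8
```

Request:
step_arm(
  rows=[
    [0,0.003,0,0,0,0],
    [0,0.005,0,0,0,0],
    [0,0.007,0,0,0,0],
    [0,0.007,0,0,0,0],
  ],
)

```text
clock: 17.68
tcp_pos: [0.5563, -0.1296, 0.0649]
orientation: [3.112, 0.343, 0.002]
contact_force: [-4.9, -22.6, -3.0]
grip_width: 0.0143
gripper_force: 49.8
```

The lever is on its stop (the force rises without motion). I'll relax, open, rise and check.

Request:
step_arm(
  rows=[
    [0,-0.004,0,0,0,0],
    [0,-0.007,0,0,0,0],
  ],
)

```text
clock: 17.85
tcp_pos: [0.5563, -0.1299, 0.0647]
orientation: [3.117, 0.347, 0.0]
contact_force: [-5.7, -7.4, 3.8]
grip_width: 0.0144
gripper_force: 50.1
```

Request:
step_arm(
  rows=[
    [0,0,0,0,0,0],
    [0,0,0,0,0,0],
    [0,0,0,0,0,0],
    [0,0,0.03,0,0,0],
    [0,0,0.07,0,0,0],
  ],
  jaw=0.5,
)

```text
clock: 18.27
tcp_pos: [0.5569, -0.1229, 0.1048]
orientation: [-3.12, -0.359, 0.004]
contact_force: [-0.1, -0.4, -0.3]
grip_width: 0.0426
gripper_force: 0.0
```

Request:
step_arm(
  rows=[
    [0,0,0.06,0,0,0],
    [0,0,0.12,0,0,0],
    [-0.05,0,0.16,0,0,0],
    [-0.08,0,0.16,0,0,0],
    [-0.08,0,0.16,0,0,0],
  ],
)

```text
clock: 18.68
tcp_pos: [0.5076, -0.1241, 0.2033]
orientation: [-3.12, -0.356, -0.004]
contact_force: [-1.0, 0.3, -0.5]
grip_width: 0.0425
gripper_force: 0.0
```

Request:
step_arm(
  rows=[
    [0,0,0,0,0,0],
    [0,0,0,0,0,0],
  ],
)

```text
clock: 18.85
tcp_pos: [0.5104, -0.1233, 0.2017]
orientation: [-3.121, -0.359, -0.002]
contact_force: [0.4, 0.3, 0.1]
grip_width: 0.0427
gripper_force: 0.0
```

```bash
python3 - <<'E'
from h import *
K,T=cam("wrist"); im=eyes.grab_frame("wrist")[:,:,::-1]; np.savez("w5.npz",K=K,T=T)
cv2.imwrite("pics/w5.png",cv2.resize(im[:220,:320],None,fx=2.5,fy=2.5,interpolation=cv2.INTER_CUBIC))
E
```

View pics/w5.png

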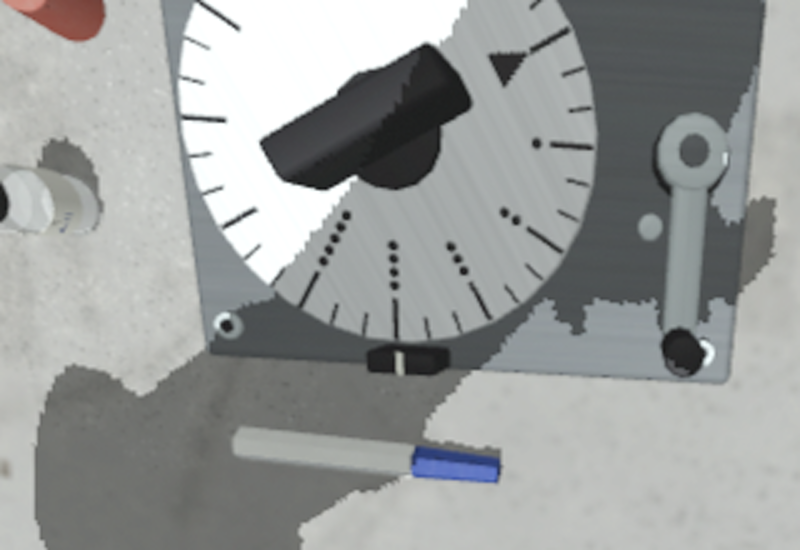

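The four-dot line ends at (397,338), the index line runs (399,353)-(401,374), the lever is home, and bystanders are in place. One numeric check follows.

```bash
python3 - <<'E'
from h import *
d=np.load("w5.npz");K,T=d["K"],d["T"]
g=lambda u,v,z:w(K,T,(u+.5)/2.5-.5,(v+.5)/2.5-.5,z)[:2]
an=lambda a,b:np.degrees(np.arctan2(*(b-a)[::-1]))%360
c=(g(239,27,.042)+g(553,246,.042)+g(225,119,.042)+g(546,145,.042))/4  # rough only
c0=np.array([.611,-.001])
for k,p in {"120in":(396,300),"120out":(397,338),"i_in":(399,353),"i_out":(401,374),"dot":(393,246)}.items():
    q=g(*p,.042); print(k,np.round(q,4),an(c0,q))
s=[g(228,324,.016)]; print("lever",an(g(693,150,.042),g(685,350,.078)),g(693,150,.042),g(685,350,.078))
print("line dir",an(g(393,246,.042),g(397,338,.042)),"idx dir",an(g(399,353,.042),g(401,374,.042)))
E
```

```text
120in [ 0.5489 -0.0116] 189.714960154586
120out [ 0.5335 -0.014 ] 189.51295709665115
i_in [ 0.5274 -0.0156] 189.91109811138068
i_out [ 0.5188 -0.0176] 190.17689101104824
dot [ 0.5698 -0.0078] 189.35864108824467
lever 189.99887431428036 [ 0.63181614 -0.11732549] [ 0.55973303 -0.13003423]
line dir 189.68828295805355 idx dir 192.70942859639828
```

Dial is within about 0.5° of the index, and the lever lies at 190.0° against a mount yaw of about 9.8°, so it is home. Handing in.

```bash
python3 -c "
from bench import r
print(r.hand_in())"
```

```text
the job is handed in; nothing more can be done
None
```

I set the dial to 120° (within about 0.5° by camera), locked the lever home, left the bystanders in place, and handed the job in at about 19 s; no verdict was returned.

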